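Close the bench gauge on the heat sink until its ratchet slips

TASK

Two bench thickness gauges stand on the desk, one with a finned heat sink on its anvil, the other with a small relay. Turn the knurled ratchet knob on top of the gauge that holds the heat sink clockwise, seen from above, until the screw is down on the heat sink and the ratchet clearly slips, then let go and leave the heat sink clamped. Leave the other gauge's knob alone.

Things in the scene. Friction and masses are not known exactly. Their poses are not given: they have to be found in the camera images.
- sink_gauge: grey C-frame gauge holding the heat sink, fixed; base 130x72 mm, anvil top 30 mm up, arm top 90 mm up. Origin on the desk on the vertical screw and knob axis; +x to its column, z up. Knob: upright knurled steel cylinder, diameter 26 mm, 104 to 136 mm above the origin, the gauge's topmost part (a sleeve 25 mm wide, 92 to 103 mm up, is below it). Grip at any yaw; it keeps its height.
- heat_sink: black finned heat sink, 30x40x19 mm, loose on its gauge's anvil, fins up; origin at the centre of its underside, z up. The screw's foot starts 1.6 to 3.6 mm above it and sinks 4 mm per rad of clockwise turn (turning back lifts it): 0.4 to 0.9 rad to touch, so about 1.3 rad in one grasp always makes it slip. (The other gauge holds a relay, a small plain block 12x29x16 mm.)
- sink_gauge_ratchet (a joint): slip of the knob against sleeve and screw on the gauge with the heat sink, rad: 0 at the start and while knob and screw turn together, growing while the knob is turned clockwise with the screw down on the part (slip torque about 0.08 N m, the screw stands still); from 0.15 on it has clearly slipped
- relay_gauge_thimble (a joint): angle of the sleeve under the knob of the other gauge, which has the same make and size but holds the relay, rad: 0 at the start, growing as its knob is turned clockwise; to stay within 0.25 of 0

How it is judged:
By the outcome, as a careful person would: the job done as asked, in the order asked, and still so for the second after the job is handed in, with the robot touching nothing.
It also fails if it takes over 29 s, if anything falls off the work surface, if the arm or the gripper's body presses on something with over 40 N, if the wrist force passes 120 N, or if a joint passes its speed limit or range.

ROBOT

A 6-joint arm with a two-finger parallel gripper is mounted at the origin on a cart in front of the work surface, level with it; the furniture and walls round the work are solid. World frame = base frame: x ahead of the robot, y to its left, z up, the work surface at z = 0. Lengths are in m, angles in rad, forces in N, time in s.
With the tool pointing down it reaches from about 0.375 to 0.9 m from the base axis. Payload 3.1 kg.
Tool frame: the origin (TCP) lies at the very end of the fingers, on their centre line; the grasp point (between the pads) lies 19 mm behind it; z points along the fingers, y is the direction in which the jaws open and shut (so a half turn about z gives the same grasp; the last joint's range is limited). The gripper opens to 87 mm and grips with 3 to 60 N. Pads are 19 mm wide; open, the fingers measure 117 mm over their backs; the gripper's body (75 mm by 190 mm) begins 51 mm behind the grasp point.
Start: joints at [1.099, 0.527, 1.433, -0, 1.181, -0.178], TCP at [0.181, 0.598, 0.223] pointing down, gripper open.
Joint ranges: [-3.08, 3.08], [-0.75, 2.2], [0.22, 2.44], [-1.43, 4.57], [0, 2.65], [-2.85, 2.85]. Speed limits (rad/s): [2.79, 2.79, 3.14, 3.14, 3.14, 3.14].

INTERFACE

Orientations are given as a unit quaternion [x, y, z, w].
In Python, from rig import robot gives the robot as it stands. The module is installed in compiled form; this text tells all that it offers.
- The arm moves only by the tool send_rows, never from a script. Its argument "deltas" is a list of rows, each an object of numbers: "tx", "ty", "tz": the shift along the tool's x, y, z in cm; "rx", "ry", "rz": the turn, a rotation vector about the tool's x, y, z in rad. A call has 1 to 5 rows; each row is the pose to reach, as a shift and turn from the pose commanded when the call began, along the tool's axes at that moment; what a row does not reach only later rows make up. A row lasts 1/12 s, in which the tool goes at most 41.7 mm and 7.16 degrees, less where a joint would pass 70% of its speed; a pose out of reach is approached as far as the arm can. A call with a gripper value outside its range is refused whole. "claw" is the finger opening in cm, from 0 to 8.7, set as the call begins (left out, the last holds). The fingers move at their own pace and stop on an object; "squeeze" is the grip in N (left out, the last holds). Time passes only in rows, so rows that repeat a pose let the fingers close. It gives the time, the measured TCP pose, the force and the opening at its end, in the units of the state.
- robot.get_obs(): the state, without advancing time (a new reading comes with each control period).
- robot.camera(name): name is "scene" or "top"; returns a dict with "color" (480x640x3 uint8, red, green, blue), "z_map" (480x640 float32, m along the optical axis (not along the pixel's ray), 0 where there is no reading), "intrinsics" (3x3 intrinsics, pixels), "R" (3x3) and "t" (3): a world point X has camera coordinates R X + t. Camera axes: x right, y down, z forward; pixel columns grow to the right and rows downward; lengths in m; the calibration is good to about 2 mm. A picture is of the moment at which its call begins.
- robot.hand_in(): hands the job in, once; it reports no verdict.
Trained networks look in the newest picture that a camera, given by its name, has taken for a name from the list of things; names that differ only in an ending like _2 or _b are one class to them, and where a whole thing is asked for, a point or a joint stands for the part that bears it (a point fixed in the world has none). Each returns a list of dicts, best first, with "p" (0 to 1); they miss things now and then, are a little off and sometimes report something else, mostly with a low value. They report only what shows in the picture. A call takes as long as a camera call.
- robot.outline_of(label, camera): "pixels" (480x640 bool, what is visible of it) and "xy" ([column, row] in pixels, amid what is visible of it).
- robot.tip_of(label, camera): "xy" ([column, row] in pixels: a listed point, or the origin of a listed thing).
The state is a dict: "time": time; "q": joint angles; "joint_velocities": joint speeds; "joint_torque": joint torques, N m; "position": TCP position; "tool_rot": TCP orientation; "ft_force": force on the tool from outside, world axes, zero at the start; "moment": the same for the moment, N m; "grip_width": finger opening in m.
Only numpy, scipy, OpenCV 4.12 (cv2) and the standard library are available. Lean on these libraries where they do the work, as an engineer would, in place of code of your own. Each camera call takes 0.05 s, during which the arm holds its last target.

## Working session

There is one attempt and no reset: what is moved stays moved. The work goes in short steps, Python scripts to look and compute and a tool call to move; the robot and the scene stay as the last step left them, time stands still between calls to the robot, and variables do not carry over. Pictures are saved under pics/ and viewed, and the job is handed in when it is done.

Besides the shell and the picture viewer there is one more tool, called as name(argument=value, ...) on one line, values as JSON. send_rows: Moves the arm, as the interface text tells. Its arguments: {"type":"object","properties":{"deltas":{"type":"array","items":{"type":"object","properties":{"tx":{"type":"number"},"ty":{"type":"number"},"tz":{"type":"number"},"rx":{"type":"number"},"ry":{"type":"number"},"rz":{"type":"number"}}}},"claw":{"type":"number"},"squeeze":{"type":"number"}},"required":["deltas"]}

```bash
mkdir -p pics; cat > h.py <<'E'
import numpy as np,cv2
from rig import robot
def snap(n,f):
    c=robot.camera(n); cv2.imwrite('pics/'+f,c['color'][:,:,::-1]); return c
def cloud(c):
    K=c['intrinsics'];z=c['z_map'];v,u=np.mgrid[:480,:640]
    P=np.stack([(u-K[0,2])/K[0,0]*z,(v-K[1,2])/K[1,1]*z,z],-1)
    W=(P-c['t'])@c['R']; W[z==0]=np.nan; return W
E
python3 - <<'E'
from h import *
o=robot.get_obs();print(o['time'],o['position'],o['tool_rot'],o['grip_width'],o['ft_force'])
for n in ['top','scene']:
    c=snap(n,n+'0.png');W=cloud(c);print(n,'cam pos',-c['R'].T@c['t'])
    for l in ['heat_sink','sink_gauge','sink_gauge_ratchet','relay_gauge_thimble']:
        for d in robot.outline_of(l,n)[:3]:
            m=d['pixels'];Q=W[m];print(l,round(d['p'],2),np.round(d['xy']),m.sum(),np.round(np.nanmedian(Q,0),3),np.round(np.nanmax(Q[:,2]),3))
        for d in robot.tip_of(l,n)[:3]: print('  tip',round(d['p'],2),np.round(d['xy']))
    m=(W[...,2]>.125)&(W[...,2]<.145)
    k,lab,st,ce=cv2.connectedComponentsWithStats(m.astype(np.uint8))
    for i in range(1,k):
        if st[i,4]>20: print('blob',st[i],np.round(np.nanmean(W[lab==i],0),4),np.nanmin(W[lab==i],0).round(4),np.nanmax(W[lab==i],0).round(4))
E
```

```text
0.0 [0.18064454 0.597569   0.22158961] [ 1.46370587e-01  9.89229257e-01 -1.01149705e-03 -3.23000363e-04] 0.08713123453684453 [-0.08829329  0.44076952 -0.02185534]
top cam pos [0.30733574 0.00316325 0.89142848]
heat_sink 0.69 [402. 220.] 244 [ 0.494 -0.183  0.041] 0.053
  tip 0.78 [408. 218.]
sink_gauge 0.86 [408. 202.] 2836 [ 0.521 -0.183  0.017] 0.141
  tip 0.91 [405. 218.]
sink_gauge_ratchet 0.83 [422. 204.] 306 [ 0.495 -0.19   0.136] 0.141Traceback (most recent call last):
  File "<stdin>", line 8, in <module>
ValueError: it knows: heat_sink, sink_gauge
```

```bash

python3 - <<'E'
from h import *
for n in ['top','scene']:
    c=snap(n,n+'1.png');W=cloud(c);print(n,'cam pos',-c['R'].T@c['t'])
    for l in ['heat_sink','sink_gauge','sink_gauge_ratchet']:
        for d in robot.outline_of(l,n)[:3]:
            m=d['pixels'];Q=W[m];print(l,round(d['p'],2),np.round(d['xy']),m.sum(),np.round(np.nanmedian(Q,0),3),np.round(np.nanmax(Q[:,2]),3))
    m=(W[...,2]>.13)&(W[...,2]<.145)
    k,lab,st,ce=cv2.connectedComponentsWithStats(m.astype(np.uint8))
    for i in range(1,k):
        if st[i,4]>20: print('blob',st[i],np.round(np.nanmean(W[lab==i],0),4),np.nanmin(W[lab==i],0).round(4),np.nanmax(W[lab==i],0).round(4))
E
```

```text
top cam pos [0.30733574 0.00316325 0.89142848]
heat_sink 0.75 [403. 220.] 234 [ 0.495 -0.183  0.041] 0.053
sink_gauge 0.74 [406. 200.] 2589 [ 0.522 -0.183  0.017] 0.141
sink_gauge_ratchet 0.6 [420. 207.] 298 [ 0.495 -0.19   0.136] 0.141
blob [258   0   8  16  40] [0.8302 0.064  0.1367] [0.8239 0.0606 0.1302] [0.8493 0.0715 0.1446]
blob [584   0  28   2  37] [ 0.8596 -0.5125  0.1317] [ 0.8573 -0.536   0.13  ] [ 0.8614 -0.4896  0.1347]
blob [613   0  27   2  43] [ 0.86   -0.5623  0.1318] [ 0.8578 -0.5848  0.13  ] [ 0.8617 -0.5391  0.1356]
blob [233   8   7   7  30] [0.826  0.1086 0.1388] [0.824  0.1028 0.1313] [0.8284 0.1136 0.1449]
blob [ 53  16  33  14 155] [0.8004 0.3801 0.1379] [0.7941 0.3575 0.13  ] [0.8095 0.4064 0.1449]
blob [ 466   46   59   58 2468] [ 0.7138 -0.3177  0.1408] [ 0.6678 -0.372   0.1301] [ 0.7713 -0.2747  0.145 ]
blob [494  70  12   8  31] [ 0.7143 -0.327   0.1439] [ 0.7081 -0.3361  0.1413] [ 0.7211 -0.3171  0.1449]
blob [411  75   8  12  22] [ 0.7022 -0.1851  0.1384] [ 0.6913 -0.1905  0.1317] [ 0.7139 -0.1818  0.1445]
blob [468 105  57  17 862] [ 0.6501 -0.3201  
[... 980 characters left out ...]
0.145 ]
blob [317 115  16  14 173] [ 0.4974 -0.1876  0.1361] [ 0.4849 -0.2036  0.13  ] [ 0.5103 -0.1758  0.1413]
blob [621 195   7   8  26] [ 0.0496 -0.0448  0.137 ] [ 0.0471 -0.049   0.1307] [ 0.0541 -0.0336  0.1441]
blob [619 204  21  48 302] [0.0589 0.0152 0.1373] [ 0.0479 -0.0304  0.1301] [0.065  0.051  0.1449]
blob [ 64 217  12  10  61] [0.83   0.0689 0.1361] [0.8246 0.0635 0.1302] [0.8399 0.0727 0.1448]
blob [  0 238  65  84 759] [0.8546 0.1585 0.1374] [0.8248 0.1053 0.13  ] [0.8624 0.232  0.145 ]
blob [339 246  21  18 293] [0.4404 0.0944 0.1364] [0.427  0.077  0.1301] [0.454  0.1063 0.141 ]
blob [  0 420   7  15  60] [0.7954 0.3638 0.1355] [0.7932 0.3595 0.13  ] [0.7974 0.3703 0.1432]
```

View pics/top0.png

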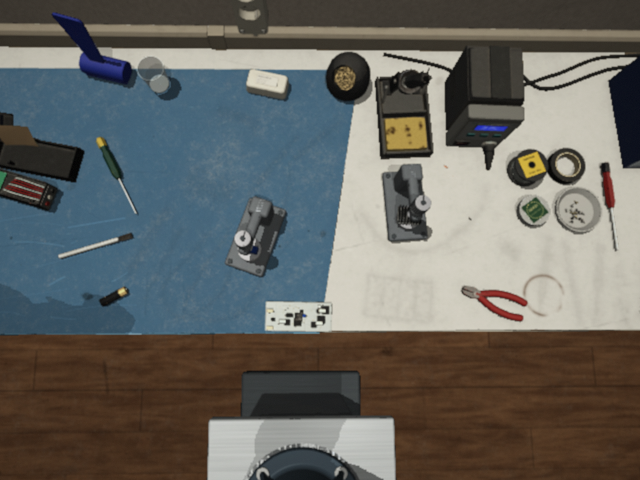

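View pics/scene1.png

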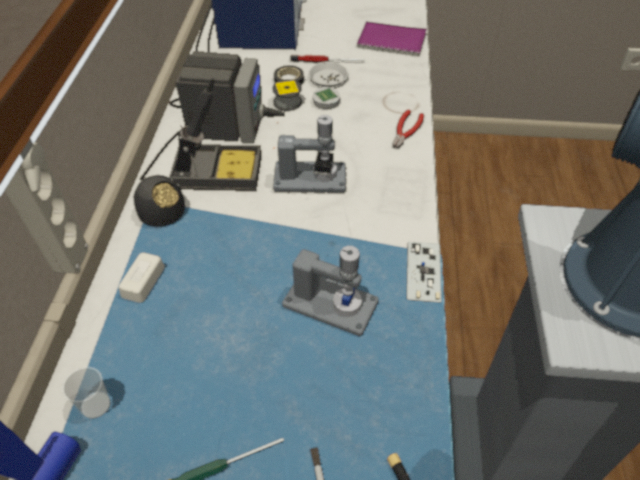

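The heat sink gauge is the one on white (top pixel ~422,204; scene 328,126). The blue relay's gauge is on the mat. I'll refine the knob axis and check the parts with zoomed crops.

```bash

python3 - <<'E'
from h import *
from scipy.spatial.transform import Rotation as Ro
im=[]
for n,(u,v) in [('top',(410,205)),('scene',(315,155))]:
    c=robot.camera(n);W=cloud(c)
    im.append(cv2.resize(c['color'][v-45:v+45,u-45:u+45,::-1],(400,400),interpolation=cv2.INTER_CUBIC))
    for x0,y0 in [(.4975,-.191),(.44,.09)]:
        near=(abs(W[...,0]-x0)<.025)&(abs(W[...,1]-y0)<.025)
        for lo in (.132,.134,):
            m=near&(W[...,2]>lo)&(W[...,2]<.142)
            (cc,s,a)=cv2.minAreaRect(W[m][:,:2].astype(np.float32)); e=cv2.minEnclosingCircle(W[m][:,:2].astype(np.float32))
            print(n,lo,m.sum(),W[m].mean(0).round(4),np.round(cc,4),np.round(s,4),np.round(e[0],4),round(e[1],4))
    a=(abs(W[...,0]-.54)<.09)&(abs(W[...,1]+.185)<.06)&(W[...,2]>.08)&(W[...,2]<.095); print('arm',W[a].mean(0).round(3),W[a].min(0).round(3),W[a].max(0).round(3))
    b=np.hypot(W[...,0]-.4975,W[...,1]+.191)<.16; b&=W[...,2]>.142; print('tall near',b.sum(), W[b].max(0) if b.any() else '')
cv2.imwrite('pics/z1.png',np.hstack(im))
o=robot.get_obs();R=Ro.from_quat(o['tool_rot']).as_matrix();print(o['time'],R.round(4))
for p in [(.45,.35,.25),(.4975,-.191,.22)]: print(p,(R.T@(np.array(p)-o['position'])*100).round(2))
E
```

```text
top 0.132 214 [ 0.4971 -0.1921  0.1363] [ 0.4974 -0.1925] [0.0252 0.0257] [ 0.4979 -0.1924] 0.0135
top 0.134 197 [ 0.4973 -0.1924  0.1366] [ 0.4978 -0.1927] [0.0252 0.0242] [ 0.4971 -0.1928] 0.0131
top 0.132 223 [0.4402 0.0903 0.1365] [0.4404 0.0904] [0.025  0.0255] [0.4407 0.0907] 0.0136
top 0.134 210 [0.44   0.0905 0.1367] [0.44   0.0905] [0.0251 0.0234] [0.4401 0.0906] 0.0131
arm [ 0.544 -0.188  0.089] [ 0.479 -0.207  0.081] [ 0.578 -0.17   0.095]
tall near 0 
scene 0.132 155 [ 0.4976 -0.1881  0.1367] [ 0.4977 -0.1898] [0.0252 0.0265] [ 0.4978 -0.1909] 0.0145
scene 0.134 138 [ 0.4977 -0.1889  0.1372] [ 0.4976 -0.19  ] [0.0249 0.0265] [ 0.4974 -0.1913] 0.0142
scene 0.132 269 [0.4402 0.0938 0.1367] [0.4403 0.0924] [0.0257 0.0261] [0.4403 0.0922] 0.014
scene 0.134 248 [0.4404 0.0933 0.137 ] [0.4408 0.092 ] [0.0252 0.0259] [0.4403 0.0921] 0.0139
arm [ 0.538 -0.183  0.089] [ 0.481 -0.205  0.08 ] [ 0.579 -0.166  0.095]
tall near 1 [ 0.49779528 -0.1843951   0.1422772 ]
0.8 [[-0.9571  0.2896  0.    ]
 [ 0.2896  0.9571  0.    ]
 [-0.      0.     -1.    ]]
(0.45, 0.35, 0.25) [-32.94 -15.97  -2.74]
(0.4975, -0.191, 0.22) [-53.15 -66.37   0.26]
```

View pics/z1.png

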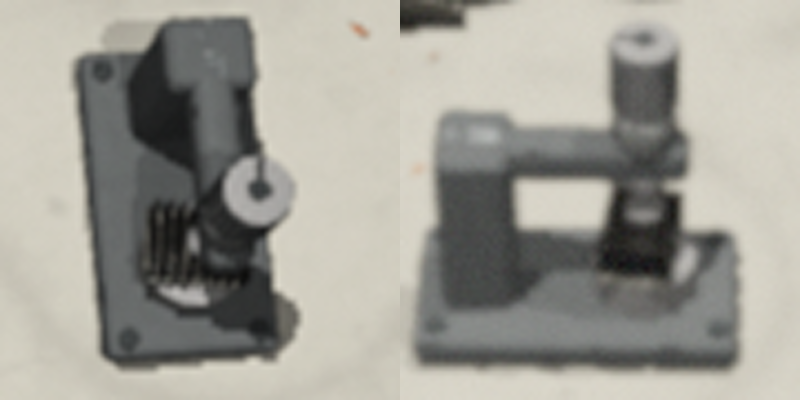

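The left crop shows the fins under the screw at about (175,240), so this is the heat sink gauge. The knob axis is at about (0.4975, -0.1915) and its top reads 0.1365, which fits the stated 136 mm. Next I'll transit.

send_rows(deltas=[{"tx":-3.6,"ty":-1.8,"tz":-0.6},{"tx":-7.2,"ty":-3.6,"tz":-1.2},{"tx":-10.8,"ty":-5.4,"tz":-1.8},{"tx":-14.4,"ty":-7.2,"tz":-2.4},{"tx":-18,"ty":-9,"tz":-3}], claw=8.7, squeeze=40)

```text
schema error: expected keys tx, ty, tz, rx, ry, rz
```

send_rows(deltas=[{"tx":-3,"ty":-2.5},{"tx":-6,"ty":-5},{"tx":-9,"ty":-7.5},{"tx":-12,"ty":-10},{"tx":-15,"ty":-12.5}])

```text
schema error: expected keys tx, ty, tz, rx, ry, rz
```

send_rows(deltas=[{"tx":-1.5,"ty":-3.5},{"tx":-3,"ty":-7},{"tx":-4.5,"ty":-10.5},{"tx":-6,"ty":-14},{"tx":-7.5,"ty":-17.5}])

```text
schema error: expected keys tx, ty, tz, rx, ry, rz
```

send_rows(deltas=[{"tx":-3.6,"ty":-1.8,"tz":-0.6,"rx":0,"ry":0,"rz":0},{"tx":-7.2,"ty":-3.6,"tz":-1.2,"rx":0,"ry":0,"rz":0},{"tx":-10.8,"ty":-5.4,"tz":-1.8,"rx":0,"ry":0,"rz":0},{"tx":-14.4,"ty":-7.2,"tz":-2.4,"rx":0,"ry":0,"rz":0},{"tx":-18,"ty":-9,"tz":-3,"rx":0,"ry":0,"rz":0}], claw=8.7, squeeze=40)

```text
time: 1.22
position: [0.3282, 0.4587, 0.253]
tool_rot: [0.146, 0.989, 0.0, 0.0]
ft_force: [-0.0, 0.6, -0.8]
grip_width: 0.0869
```

send_rows(deltas=[{"tx":-3,"ty":-2.5,"tz":0,"rx":0,"ry":0,"rz":0},{"tx":-6,"ty":-5,"tz":0,"rx":0,"ry":0,"rz":0},{"tx":-9,"ty":-7.5,"tz":0,"rx":0,"ry":0,"rz":0},{"tx":-12,"ty":-10,"tz":0,"rx":0,"ry":0,"rz":0},{"tx":-15,"ty":-12.5,"tz":0,"rx":0,"ry":0,"rz":0}])

```text
time: 1.63
position: [0.4354, 0.2952, 0.2528]
tool_rot: [0.146, 0.989, 0.0, 0.0]
ft_force: [1.6, 0.5, -0.4]
grip_width: 0.087
```

send_rows(deltas=[{"tx":-1.6,"ty":-3.6,"tz":0,"rx":0,"ry":0,"rz":0},{"tx":-3.2,"ty":-7.2,"tz":0,"rx":0,"ry":0,"rz":0},{"tx":-4.8,"ty":-10.8,"tz":0,"rx":0,"ry":0,"rz":0},{"tx":-6.4,"ty":-14.4,"tz":0,"rx":0,"ry":0,"rz":0},{"tx":-8,"ty":-18,"tz":0,"rx":0,"ry":0,"rz":0}])

```text
time: 2.05
position: [0.459, 0.0996, 0.2528]
tool_rot: [0.146, 0.989, 0.0, 0.0]
ft_force: [1.2, 0.0, -0.2]
grip_width: 0.0869
```

send_rows(deltas=[{"tx":-1.6,"ty":-3.6,"tz":0,"rx":0,"ry":0,"rz":0},{"tx":-3.2,"ty":-7.2,"tz":0,"rx":0,"ry":0,"rz":0},{"tx":-4.8,"ty":-10.8,"tz":0,"rx":0,"ry":0,"rz":0},{"tx":-6.4,"ty":-14.4,"tz":0,"rx":0,"ry":0,"rz":0},{"tx":-8,"ty":-18,"tz":0,"rx":0,"ry":0,"rz":0}])

```text
time: 2.47
position: [0.4834, -0.0961, 0.2529]
tool_rot: [0.147, 0.989, -0.0, 0.0]
ft_force: [0.5, 0.3, 1.4]
grip_width: 0.087
```

send_rows(deltas=[{"tx":-1.4,"ty":-3,"tz":0,"rx":0,"ry":0,"rz":0},{"tx":-2.8,"ty":-6,"tz":0,"rx":0,"ry":0,"rz":0},{"tx":-4,"ty":-8.8,"tz":0,"rx":0,"ry":0,"rz":0},{"tx":-4,"ty":-8.8,"tz":0,"rx":0,"ry":0,"rz":0}])

```text
time: 2.8
position: [0.4979, -0.1962, 0.2529]
tool_rot: [0.149, 0.989, -0.002, 0.002]
ft_force: [-0.1, -0.3, 0.5]
grip_width: 0.0873
```

```bash

python3 - <<'E'
from h import *
from scipy.spatial.transform import Rotation as Ro
o=robot.get_obs();R=Ro.from_quat(o['tool_rot']).as_matrix();print(o['time'],o['q'].round(3) if hasattr(o['q'],'round') else o['q'],o['position'],R.round(4), o['ft_force'],o['moment'])
print((R.T@(np.array([.4975,-.1915,.107])-o['position'])*100).round(2))
snap('top','t2.png');snap('scene','s2.png')
E
```

```text
2.8 [-0.583  0.368  1.625 -0.002  1.144 -1.854] [ 0.49789937 -0.19616834  0.25292205] [[-0.9558  0.294   0.0032]
 [ 0.294   0.9558 -0.0047]
 [-0.0044 -0.0036 -1.    ]] [-0.05816683 -0.26448929  0.47939098] [-0.01753148 -0.00753911 -0.0362879 ]
[ 0.24  0.49 14.59]
```

send_rows(deltas=[{"tx":0.1,"ty":0.3,"tz":3,"rx":0,"ry":0,"rz":0},{"tx":0.2,"ty":0.4,"tz":6,"rx":0,"ry":0,"rz":0},{"tx":0.2,"ty":0.4,"tz":9,"rx":0,"ry":0,"rz":0},{"tx":0.2,"ty":0.4,"tz":10,"rx":0,"ry":0,"rz":0},{"tx":0.2,"ty":0.4,"tz":10,"rx":0,"ry":0,"rz":0}])

```text
time: 3.32
position: [0.4935, -0.1829, 0.1503]
tool_rot: [0.146, 0.989, 0.002, -0.003]
ft_force: [-0.0, 0.6, 0.4]
grip_width: 0.0869
```

```bash

python3 - <<'E'
from h import *
from scipy.spatial.transform import Rotation as Ro
im=[cv2.resize(robot.camera(n)['color'][v-60:v+60,u-60:u+60,::-1],(400,400),interpolation=cv2.INTER_CUBIC) for n,(u,v) in [('top',(420,200)),('scene',(325,130))]]
cv2.imwrite('pics/z2.png',np.hstack(im))
o=robot.get_obs();R=Ro.from_quat(o['tool_rot']).as_matrix();print(o['time'],o['q'],o['position'],o['tool_rot'], o['ft_force'],o['moment'])
print((R.T@(np.array([.4975,-.1915,.107])-o['position'])*100).round(2))
E
```

```text
3.4167 [-5.68200241e-01  4.97444225e-01  1.74139167e+00  1.42353441e-04
  9.02192005e-01 -1.84637562e+00] [ 0.49599823 -0.18492803  0.15326476] [ 1.45832655e-01  9.89309231e-01 -6.46628095e-05  2.80490958e-04] [0.80618217 0.43211833 0.48358724] [-0.02863384  0.00067726 -0.00655785]
[-0.33 -0.59  4.63]
```

View pics/z2.png

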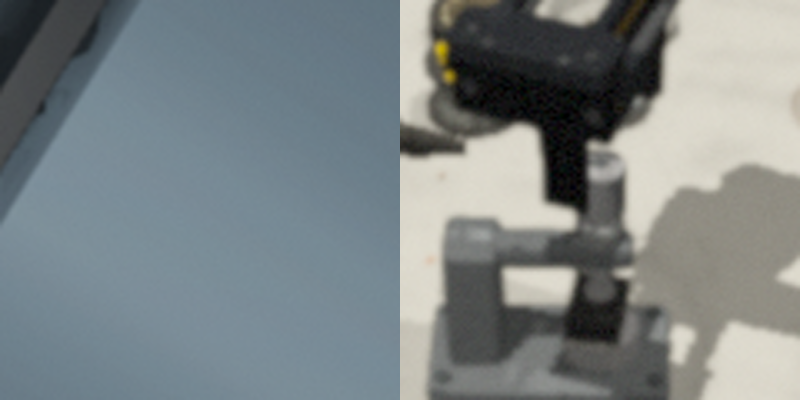

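The scene view shows the fingers hanging above the knob, about 6 mm off-centre. The top view is blocked by the arm. I'll correct the offset and descend.

send_rows(deltas=[{"tx":-0.3,"ty":-0.6,"tz":0,"rx":0,"ry":0,"rz":0},{"tx":-0.3,"ty":-0.6,"tz":1.5,"rx":0,"ry":0,"rz":0},{"tx":-0.3,"ty":-0.6,"tz":3.5,"rx":0,"ry":0,"rz":0},{"tx":-0.3,"ty":-0.6,"tz":4.6,"rx":0,"ry":0,"rz":0},{"tx":-0.3,"ty":-0.6,"tz":4.6,"rx":0,"ry":0,"rz":0}])

```text
time: 3.83
position: [0.4966, -0.1924, 0.1063]
tool_rot: [0.146, 0.989, 0.0, -0.0]
ft_force: [-0.5, 0.6, 0.7]
grip_width: 0.087
```

```bash

python3 - <<'E'
from h import *
from scipy.spatial.transform import Rotation as Ro
im=[cv2.resize(robot.camera(n)['color'][v-60:v+60,u-60:u+60,::-1],(400,400),interpolation=cv2.INTER_CUBIC) for n,(u,v) in [('top',(420,200)),('scene',(325,130))]]
cv2.imwrite('pics/z3.png',np.hstack(im))
o=robot.get_obs();R=Ro.from_quat(o['tool_rot']).as_matrix();print(o['time'],o['position'],o['tool_rot'], o['ft_force'],o['moment'])
print((R.T@(np.array([.4975,-.1915,.107])-o['position'])*100).round(2))
E
```

```text
3.9333 [ 0.49758175 -0.19292153  0.10773697] [ 1.46457792e-01  9.89216198e-01 -5.14731545e-04  1.07878472e-03] [ 0.54124455  0.35334884 -1.18493557] [-0.00779002 -0.02196053 -0.02575859]
[0.05 0.13 0.07]
```

View pics/z3.png

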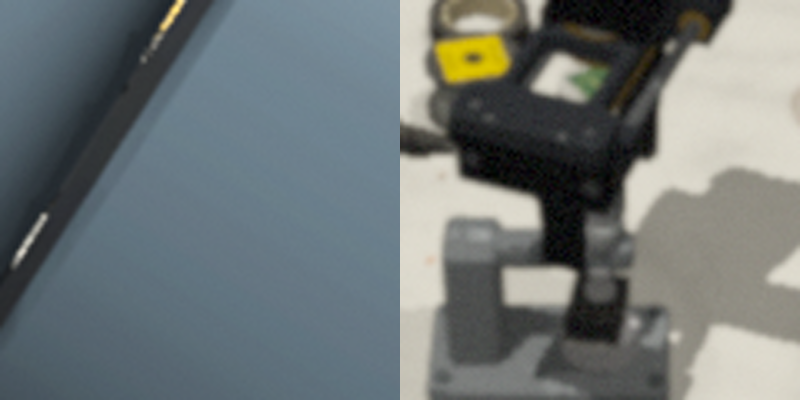

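send_rows(deltas=[{"tx":0,"ty":0.1,"tz":0,"rx":0,"ry":0,"rz":0},{"tx":0,"ty":0.1,"tz":0,"rx":0,"ry":0,"rz":0},{"tx":0,"ty":0.1,"tz":0,"rx":0,"ry":0,"rz":0},{"tx":0,"ty":0.1,"tz":0,"rx":0,"ry":0,"rz":0},{"tx":0,"ty":0.1,"tz":0,"rx":0,"ry":0,"rz":0}], claw=2, squeeze=35)

```text
time: 4.35
position: [0.4971, -0.1912, 0.107]
tool_rot: [0.146, 0.989, -0.0, 0.0]
ft_force: [-0.5, -0.3, 0.1]
grip_width: 0.0611
```

send_rows(deltas=[{"tx":0,"ty":0,"tz":0,"rx":0,"ry":0,"rz":0},{"tx":0,"ty":0,"tz":0,"rx":0,"ry":0,"rz":0},{"tx":0,"ty":0,"tz":0,"rx":0,"ry":0,"rz":0}])

```text
time: 4.6
position: [0.4969, -0.1911, 0.1065]
tool_rot: [0.146, 0.989, 0.0, -0.0]
ft_force: [0.0, 0.1, 0.1]
grip_width: 0.0417
```

```bash

python3 - <<'E'
from h import *
o=robot.get_obs();print(o['time'],o['position'],o['tool_rot'], o['ft_force'],o['moment'],o['grip_width'])
E
```

```text
4.6 [ 0.49686973 -0.19108701  0.10650562] [ 1.46357286e-01  9.89231792e-01  2.80398448e-05 -7.85399700e-05] [0.00158039 0.12137912 0.14722417] [-0.00925804 -0.01591155  0.01947363] 0.0416629707825254
```

Still closing.

send_rows(deltas=[{"tx":0,"ty":0,"tz":0,"rx":0,"ry":0,"rz":0},{"tx":0,"ty":0,"tz":0,"rx":0,"ry":0,"rz":0},{"tx":0,"ty":0,"tz":0,"rx":0,"ry":0,"rz":0},{"tx":0,"ty":0,"tz":0,"rx":0,"ry":0,"rz":0}])

```text
time: 4.93
position: [0.4969, -0.191, 0.1065]
tool_rot: [0.146, 0.989, 0.0, -0.0]
ft_force: [-0.7, -0.1, -0.5]
grip_width: 0.0252
```

```bash

python3 - <<'E'
from h import *
o=robot.get_obs();print(o['time'],o['position'],o['tool_rot'], o['ft_force'],o['moment'],o['grip_width'])
E
```

```text
4.9333 [ 0.49688969 -0.19104738  0.10649288] [ 1.46390918e-01  9.89226814e-01  6.97562054e-05 -6.11673454e-05] [-0.68590051 -0.08152878 -0.46931375] [ 0.01455122 -0.03728821 -0.01847763] 0.025229549555034796
```

send_rows(deltas=[{"tx":0,"ty":0,"tz":0,"rx":0,"ry":0,"rz":0},{"tx":0,"ty":0,"tz":0,"rx":0,"ry":0,"rz":0},{"tx":0,"ty":0,"tz":0,"rx":0,"ry":0,"rz":0.08},{"tx":0,"ty":0,"tz":0,"rx":0,"ry":0,"rz":0.16},{"tx":0,"ty":0,"tz":0,"rx":0,"ry":0,"rz":0.24}])

```text
time: 5.35
position: [0.497, -0.1909, 0.1065]
tool_rot: [0.266, 0.964, 0.0, -0.0]
ft_force: [-0.1, 1.6, -0.6]
grip_width: 0.0254
```

```bash
cat > st.py <<'E'
from h import *
from scipy.spatial.transform import Rotation as Ro
o=robot.get_obs();R=Ro.from_quat(o['tool_rot']).as_matrix();print(o['time'],o['position'].round(4) if hasattr(o['position'],'round') else o['position'],'yaw',np.arctan2(R[1,0],R[0,0]),'q6',o['q'][5],'tau6',o['joint_torque'][5],np.round(o['ft_force'],2),np.round(o['moment'],3),o['grip_width'])
E
python3 st.py
```

```text
5.35 [ 0.497  -0.1909  0.1065] yaw 2.603804375544714 q6 -1.610346513492897 tau6 -0.6027709878981113 [-0.05  1.64 -0.63] [ 0.133 -0.155  0.012] 0.025359574942229342
```

Yaw is decreasing, so the turn is clockwise as intended. I'll continue.

send_rows(deltas=[{"tx":0,"ty":0,"tz":0,"rx":0,"ry":0,"rz":0.1},{"tx":0,"ty":0,"tz":0,"rx":0,"ry":0,"rz":0.2},{"tx":0,"ty":0,"tz":0,"rx":0,"ry":0,"rz":0.3},{"tx":0,"ty":0,"tz":0,"rx":0,"ry":0,"rz":0.4},{"tx":0,"ty":0,"tz":0,"rx":0,"ry":0,"rz":0.5}])

```text
time: 5.77
position: [0.4972, -0.1906, 0.1065]
tool_rot: [0.496, 0.868, 0.001, 0.0]
ft_force: [2.7, 1.8, -0.5]
grip_width: 0.025
```

```bash
python3 st.py
```

```text
5.7667 [ 0.4972 -0.1906  0.1065] yaw 2.1025525157792297 q6 -1.1094173345336573 tau6 -0.7077332027256489 [ 2.69  1.78 -0.54] [ 0.365 -0.287  0.069] 0.02496455640868892
```

send_rows(deltas=[{"tx":0,"ty":0,"tz":0,"rx":0,"ry":0,"rz":0.1},{"tx":0,"ty":0,"tz":0,"rx":0,"ry":0,"rz":0.2},{"tx":0,"ty":0,"tz":0,"rx":0,"ry":0,"rz":0.3},{"tx":0,"ty":0,"tz":0,"rx":0,"ry":0,"rz":0.4},{"tx":0,"ty":0,"tz":0,"rx":0,"ry":0,"rz":0.5}])

```text
time: 6.18
position: [0.4977, -0.1905, 0.1065]
tool_rot: [0.696, 0.718, 0.001, 0.0]
ft_force: [2.1, 2.1, -1.0]
grip_width: 0.0249
```

```bash
python3 st.py
```

```text
6.1833 [ 0.4977 -0.1905  0.1065] yaw 1.6024697438647848 q6 -0.6094892967616417 tau6 -0.7046536356210709 [ 2.09  2.13 -1.03] [ 0.348 -0.365  0.047] 0.024941842608323123
```

send_rows(deltas=[{"tx":0,"ty":0,"tz":0,"rx":0,"ry":0,"rz":0.1},{"tx":0,"ty":0,"tz":0,"rx":0,"ry":0,"rz":0.2},{"tx":0,"ty":0,"tz":0,"rx":0,"ry":0,"rz":0.2}])

```text
time: 6.43
position: [0.4979, -0.1905, 0.1065]
tool_rot: [0.763, 0.646, 0.001, 0.0]
ft_force: [4.0, 2.6, -1.8]
grip_width: 0.025
```

```bash
python3 st.py
```

```text
6.4333 [ 0.4979 -0.1905  0.1065] yaw 1.40555040134883 q6 -0.4126231100440749 tau6 0.5923247337341309 [ 3.99  2.57 -1.76] [ 0.497 -0.591  0.056] 0.025031896831397695
```

send_rows(deltas=[{"tx":0,"ty":0,"tz":0,"rx":0,"ry":0,"rz":0.1},{"tx":0,"ty":0,"tz":0,"rx":0,"ry":0,"rz":0.2},{"tx":0,"ty":0,"tz":0,"rx":0,"ry":0,"rz":0.3}])

```text
time: 6.68
position: [0.4981, -0.1906, 0.1065]
tool_rot: [0.851, 0.525, 0.001, 0.0]
ft_force: [4.8, 3.0, -2.6]
grip_width: 0.0249
```

```bash
python3 st.py; python3 -c "
from h import *
c=robot.camera('scene')['color'][70:190,265:385,::-1];cv2.imwrite('pics/z4.png',cv2.resize(c,(600,600),interpolation=cv2.INTER_CUBIC))"
```

```text
6.6833 [ 0.4981 -0.1906  0.1065] yaw 1.1053004072866948 q6 -0.11240888510792445 tau6 -0.7074115052819252 [ 4.8   2.96 -2.64] [ 0.49  -0.659  0.11 ] 0.024884671952254453
```

View pics/z4.png

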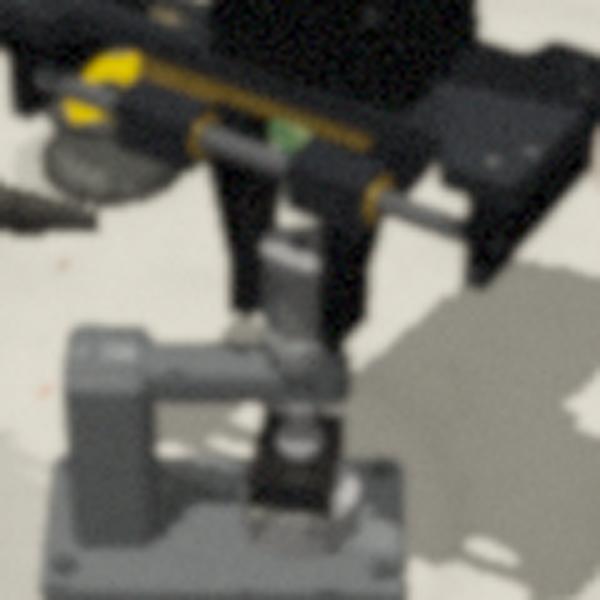

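The gripper is still holding the knob (at about 290,280 in the crop), and the foot at (300,430) sits on the fins. Total turn is about 1.74 rad. Now I'll release and lift.

send_rows(deltas=[{"tx":0,"ty":0,"tz":0,"rx":0,"ry":0,"rz":0},{"tx":0,"ty":0,"tz":0,"rx":0,"ry":0,"rz":0},{"tx":0,"ty":0,"tz":0,"rx":0,"ry":0,"rz":0},{"tx":0,"ty":0,"tz":0,"rx":0,"ry":0,"rz":0},{"tx":0,"ty":0,"tz":0,"rx":0,"ry":0,"rz":0}], claw=8.0)

```text
time: 7.15
position: [0.4967, -0.1913, 0.1066]
tool_rot: [0.85, 0.526, -0.0, -0.0]
ft_force: [-0.2, -0.7, 0.4]
grip_width: 0.0505
```

send_rows(deltas=[{"tx":0,"ty":0,"tz":0,"rx":0,"ry":0,"rz":0},{"tx":0,"ty":0,"tz":0,"rx":0,"ry":0,"rz":0},{"tx":0,"ty":0,"tz":0,"rx":0,"ry":0,"rz":0},{"tx":0,"ty":0,"tz":0,"rx":0,"ry":0,"rz":0},{"tx":0,"ty":0,"tz":-1,"rx":0,"ry":0,"rz":0}])

```text
time: 7.57
position: [0.4957, -0.1904, 0.1154]
tool_rot: [0.85, 0.526, -0.001, -0.002]
ft_force: [-0.3, 0.5, -0.6]
grip_width: 0.078
```

send_rows(deltas=[{"tx":0,"ty":0,"tz":-2,"rx":0,"ry":0,"rz":0},{"tx":0,"ty":0,"tz":-5,"rx":0,"ry":0,"rz":0},{"tx":0,"ty":0,"tz":-8,"rx":0,"ry":0,"rz":0},{"tx":0,"ty":0,"tz":-11,"rx":0,"ry":0,"rz":0},{"tx":0,"ty":0,"tz":-13,"rx":0,"ry":0,"rz":0}])

```text
time: 7.98
position: [0.4978, -0.1916, 0.2503]
tool_rot: [0.85, 0.526, 0.001, 0.002]
ft_force: [1.3, 0.2, -0.4]
grip_width: 0.0798
```

```bash
python3 st.py; python3 -c "
from h import *
c=robot.camera('scene')['color'][70:190,265:385,::-1];cv2.imwrite('pics/z5.png',np.hstack([cv2.resize(cv2.imread('pics/scene0.png')[70:190,265:385] if 0 else cv2.imread('pics/scene1.png')[70:190,265:385],(400,400),interpolation=cv2.INTER_CUBIC),cv2.resize(c,(400,400),interpolation=cv2.INTER_CUBIC)]))"
```

```text
7.9833 [ 0.4978 -0.1916  0.2503] yaw 1.1079938279695096 q6 -0.11423216609507338 tau6 -0.004421836347319186 [ 1.34  0.22 -0.43] [-0.115  0.076  0.004] 0.07982704162703082
```

View pics/z5.png

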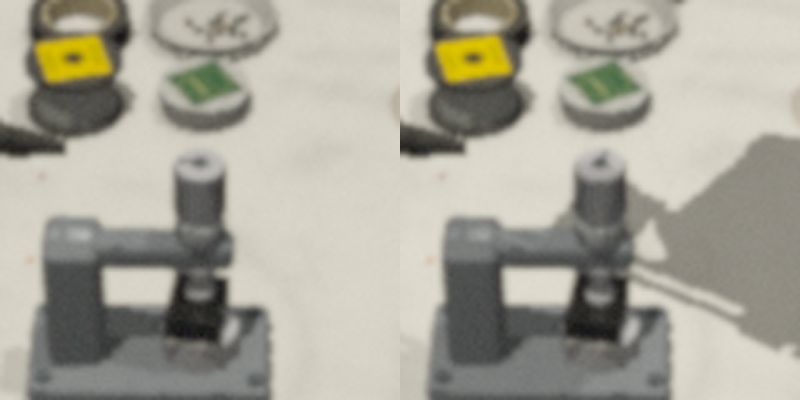

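```bash
python3 -c "
from h import *
a=cv2.imread('pics/scene1.png');b=robot.camera('scene')['color'][:,:,::-1]
f=lambda i,r,c:cv2.resize(i[r:r+30,c:c+30],(400,280),interpolation=cv2.INTER_CUBIC)
cv2.imwrite('pics/z6.png',np.vstack([np.hstack([f(a,110,311),f(b,110,311)]),np.hstack([f(a,145,311),f(b,145,311)])]))"
```

```text
(no output)
```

View pics/z6.png

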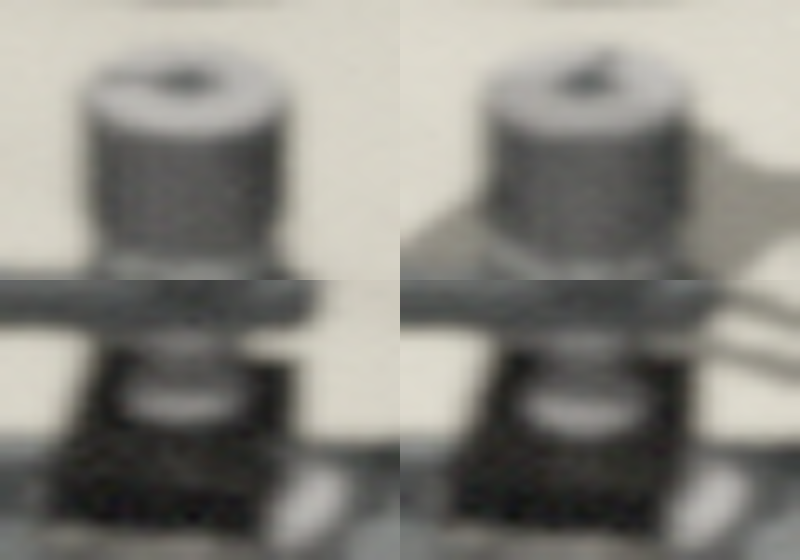

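The mark on the knob top moved from left (about 110,78) to up-right (about 610,55). That is roughly 100–115° clockwise and matches the commanded 1.74 rad. The foot is lower, and the heat sink hasn't moved.

send_rows(deltas=[{"tx":0,"ty":0,"tz":0,"rx":0,"ry":0,"rz":0},{"tx":0,"ty":0,"tz":0,"rx":0,"ry":0,"rz":0}])

```text
time: 8.25
position: [0.4961, -0.1906, 0.246]
tool_rot: [0.85, 0.526, -0.0, -0.001]
ft_force: [-0.4, -0.2, 0.2]
grip_width: 0.0801
```

```bash
python3 st.py; python3 -c "
from rig import robot
print(robot.hand_in())"
```

```text
8.25 [ 0.4961 -0.1906  0.246 ] yaw 1.1078426351678319 q6 -0.1142000558002346 tau6 0.000611452960583847 [-0.37 -0.23  0.18] [-0.101  0.078 -0.009] 0.08008050677145023
the job is handed in; nothing more can be done
None
```

I turned the heat sink gauge's knob about 1.74 rad clockwise in one grasp, let go, lifted clear and handed the job in at 8.25 s. The relay gauge was not touched.

- **Turn:** the mark on the knob top had moved roughly 100–115° clockwise in the images, which matches the turn I commanded. That is past the roughly 1.3 rad said to always make the ratchet slip.
- **Clamp:** in the last pictures the screw foot is lower and down on the fins, and the heat sink hasn't moved.
- **Forces:** in the readings between moves, the side force while turning reached about 5.6 N and was back near zero after release.
- **Not confirmed:** I could not read the ratchet slip directly. The measured torque about the knob axis was noisy, from 0.01 to 0.11 N m. That fits a slip torque of 0.08 N m but doesn't prove it.

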